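# Snap the vacuum gauge onto its spring hook, dial outward

### The arm

A 6-joint arm with a two-finger parallel gripper is mounted at the origin on the work surface. World frame = base frame: x ahead of the robot, y to its left, z up, the work surface at z = 0. Lengths are in m, angles in rad, forces in N, time in s.
With the tool pointing down it reaches from about 0.275 to 0.875 m from the base axis. Payload 12.5 kg.
Tool frame: the origin (TCP) lies on the centre line of the jaws, within the pads' length; the fingertips stand r.finger_overhang ahead of it and the grasp point (between the pads) lies 3 mm ahead of it (r.finger_overhang is the distance from the TCP to the fingertips, in m); z points along the fingers, y is the direction in which the jaws open and shut (so a half turn about z gives the same grasp; the last joint's range is limited). The gripper opens to 85 mm and grips with 20 to 120 N. Pads are 22 mm wide; open, the fingers measure 114 mm over their backs; the gripper's body (76 mm by 85 mm) begins 54 mm behind the grasp point. The pads swing forward as they close: fully open they stand 13 mm farther back than shut.
Start: joints at [1.091, 0.351, 1.652, -0, 1.139, -0.085], TCP at [0.212, 0.508, 0.253] pointing down, gripper open.
Joint ranges: [-2.75, 2.75], [-0.79, 2.1], [0.01, 2.65], [-1.57, 4.71], [0.07, 3.14], [-2.87, 2.87]. Speed limits (rad/s): [2.22, 2.22, 2.79, 3.14, 3.14, 3.14].

### API

Orientations are given as a unit quaternion [x, y, z, w].
In Python, from cell import r, optics gives the robot as it stands. The module is installed in compiled form; this text tells all that it offers. Calls block until the motion is done:
- r.move_to(position, orientation): joint-space move of the TCP to a pose.
- r.move_linear(position, rot=None, vel=0.15): straight line of the TCP; rot=None keeps the orientation; vel is the mean speed in m/s.
- r.set_joints(angles): joint-space move.
- r.set_gripper(opening, squeeze=None): opening from 0.0 (shut) to 1.0 (fully open); squeeze is the grip in N (None keeps the last); returns when the fingers have stopped.
- r.sleep(seconds).
- r.inverse_kinematics(position, orientation): joint angles nearest the present ones, or None.
- optics.get_image(name): name is "side" or "top"; returns a dict with "pixels" (420x560x3 uint8, red, green, blue), "depth" (420x560 float32, m along the optical axis (not along the pixel's ray), 0 where there is no reading), "fx", "fy", "cx", "cy" (pixels), "camera_from_world" (4x4, takes a point from world to camera coordinates). Camera axes: x right, y down, z forward; pixel columns grow to the right and rows downward; lengths in m; the calibration is good to about 2 mm. A picture is of the moment at which its call begins.
A pose or a line that the arm cannot do raises r.PlanningError and nothing moves.
- r.hand_in(): hands the job in, once; it reports no verdict.
Readings, each from a call of its own:
- r.current_t(): time.
- r.current_q(): joint angles.
- r.current_qvel(): joint speeds.
- r.current_effort(): joint torques, N m.
- r.current_tool_pos(): TCP position.
- r.current_ee_rot(): TCP orientation.
- r.current_contact_force(): force on the tool from outside, world axes, zero at the start.
- r.current_torque(): the same for the moment, N m.
- r.current_opening(): opening from 0.0 (shut) to 1.0 (fully open).
Only numpy, scipy, OpenCV 4.12 (cv2) and the standard library are available. Lean on these libraries where they do the work, as an engineer would, in place of code of your own. Each camera call takes 0.05 s, during which the arm holds its last target.

### The job

Hang the dial vacuum gauge on the hook of the stand with its dial facing outward, away from the post: thread the eye of its strap over the hook and slide it in against the spring collar until it has passed the spring keeper and the keeper has snapped up in front of it, then let go so that it hangs plumb. Feel your way and be gentle, do not push or knock the stand with more than 18 N, do not tip or drop the gauge, and leave everything else on the bench alone.

Things in the scene. Friction and masses are not known exactly. Their poses are not given: they have to be found in the camera images.
- gauge: Round steel dial vacuum gauge, 0.3 kg, standing on its foot, 146 mm tall. Origin: centre of the foot's underside; z up, x out of the dial (marked face), y its width. Foot 34 (x) by 50 (y) by 8 mm. Case 72 mm across, its axis 40 mm up, x from -13 to +19 mm. On top a flat hanger strap.
- gauge_tab (a point): Where to grip the gauge from above: the strap's solid upper part, 125 mm over the foot's underside. Strap 8 mm thick (x, -4 to +4), 34 mm wide (y, -17 to +17), solid from 94 to 146 mm up. Keep fingertips above 98 mm so that the eye and hook stay clear. Axes as the gauge's.
- gauge_eye (a point): Centre of the eye, a through window in the gauge's strap: 16 mm wide (y), 14 mm tall, 80 to 94 mm above the foot's underside, centre 87 mm up. Axes as the gauge's.
- gauge_dial (a point): Centre of the dial face (white disc, black ticks, a needle), 18 mm in front of the strap's middle plane, 40 mm above the foot's underside. The back is plain steel with a small black disc.
- stand: Hook stand, fixed to the bench. Origin: under its base plate (100 by 90 by 12 mm) on the axis of its 22 mm post; z up; x is the way the hook points (outward, away from the post). Clamp block on the post, 26 by 28 mm, top 177 mm up; only the pusher collar and the keeper rise higher, to 181 mm. The hook bar's plain rear end sticks out 22 to 58 mm behind the post's axis.
- hook_line (a point): Point on the post's axis, 170 mm up, on the hook's centre line; axes as the stand's. The hook is a level round bar along x, 10 mm thick, with a 12 mm tapered tip. It is clamped farther in or out from case to case: its tip is 110 to 146 mm from this point, not measured, so home must be felt.
- keeper (a joint): Spring keeper on the hook: a ramp rising inward from 50 to 63 mm behind the tip, 5 mm over the bar, with a steep inner face. 0 = up; value is how far (m) it is pressed into the bar, at most 0.0062 (1 N to start, 3 N down). The eye's top edge, slid inward, presses it down; it snaps up when the strap has passed.
- pusher (a joint): Spring collar round the hook, 22 mm across, its face 67 mm behind the hook's tip. 0 = forward; value is how far (m) it is pushed toward the post, hard stop at 0.006 (1.5 N to start, 5 N at the stop). Gauge home and let go: strap between keeper face and collar, collar held back about 0.004.
- beaker: Bystander, to be left alone: glass beaker, 62 mm wide, 70 mm tall. Origin: its middle, on the underside.
- dish: Bystander, to be left alone: shallow aluminium dish, 72 mm wide, 22 mm tall. Origin: its middle, on the underside.
- pen: Bystander, to be left alone: black marker pen lying on the bench, 130 mm long. Origin: its middle, on the underside.
- cap: Bystander, to be left alone: small black screw cap, 26 mm wide, 14 mm tall. Origin: its middle, on the underside.
- funnel_a: Bystander, to be left alone: steel filter funnel, 68 mm wide, 90 mm tall. Origin: its middle, on the underside.
- funnel_b: Bystander, to be left alone: second steel filter funnel, same as the first. Origin: its middle, on the underside.
- squeeze: Bystander, to be left alone: white squeeze bottle, 56 mm wide, 150 mm tall. Origin: its middle, on the underside.
Mind the look-alikes: they are no part of the job. What is shaped like the gauge but blue or pink is not meant.

How it is judged:
By the outcome, as a careful person would: the job done as asked, in the order asked, and still so for the second after the job is handed in, with the robot touching nothing.
It also fails if it takes over 67 s, if anything falls off the work surface, if the arm or the gripper's body presses on something with over 40 N, if the wrist force passes 120 N, or if a joint passes its speed limit or range.

## Working session

There is one attempt and no reset: what is moved stays moved. The work goes in short steps, each a Python script; the robot and the scene stay as the last script left them, time stands still between calls to the robot, and variables do not carry over. Pictures are saved under pics/ and viewed, and the job is handed in when it is done.

```bash
mkdir -p pics; ls
python3 - <<'E'
from cell import r, optics
import cv2,numpy as np
for n in("side","top"):
    d=optics.get_image(n); cv2.imwrite(f"pics/{n}0.png",d["pixels"][:,:,::-1]); np.savez(f"{n}0.npz",**d)
    print(n,d["fx"],d["cx"],d["cy"],np.round(d["camera_from_world"],3).tolist())
print(r.current_t(),r.finger_overhang,r.current_ee_rot(),r.current_opening(),r.current_contact_force())
E
```

```text
pics
side 468.905641040314 276.05416497788394 215.21267681426218 [[-0.836, -0.549, 0.016, 0.509], [-0.405, 0.596, -0.694, 0.382], [0.372, -0.586, -0.72, 0.788], [0.0, 0.0, 0.0, 1.0]]
top 419.88635329354474 280.74351501258366 207.81683093634 [[-0.025, -1.0, 0.012, -0.021], [-0.998, 0.025, -0.054, 0.635], [0.053, -0.013, -0.998, 0.973], [0.0, 0.0, 0.0, 1.0]]
0.1 0.022 [ 1.96089219e-01  9.80585932e-01 -4.79495329e-04 -1.35743287e-04] 1.0026256730305259 [-0.25978688  0.38775412 -0.59376161]
```

View pics/side0.png

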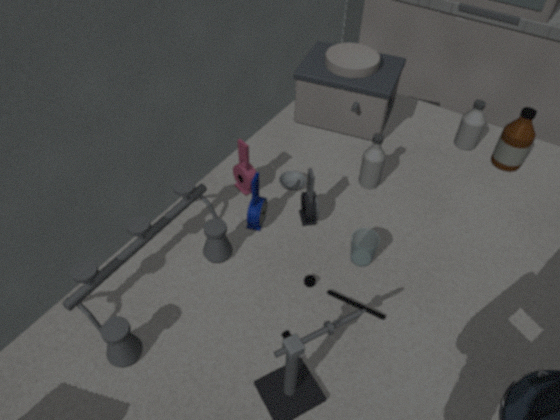

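View pics/top0.png

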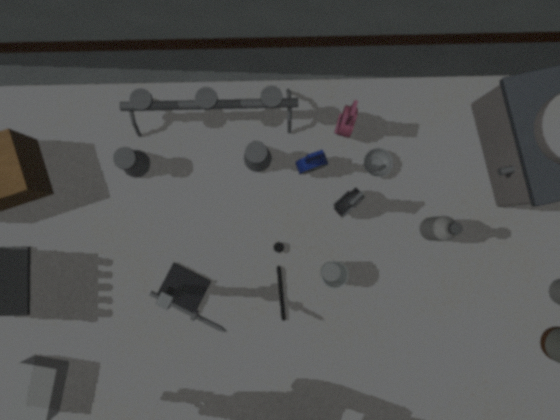

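Run:
```python
import cv2,numpy as np
def crop(n,y0,y1,x0,x1,s,o):
    i=cv2.imread(f"pics/{n}0.png")[y0:y1,x0:x1]
    i=np.clip(255*(i/255.)**0.55,0,255).astype(np.uint8)
    cv2.imwrite(f"pics/{o}.png",cv2.resize(i,None,fx=s,fy=s,interpolation=cv2.INTER_CUBIC))
crop("side",160,235,270,350,8,"a_sg")
crop("top",170,230,320,400,8,"a_tg")
crop("side",290,420,240,390,5,"a_ss")
crop("top",255,345,140,240,7,"a_ts")
```

```text
(no output)
```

View pics/a_sg.png

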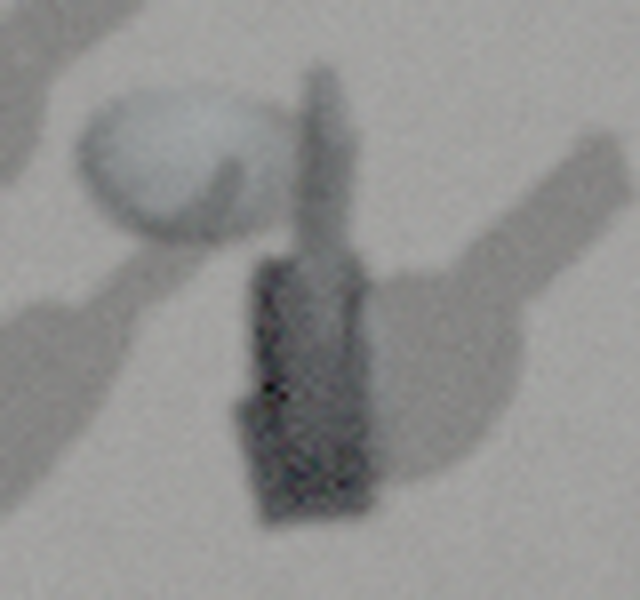

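View pics/a_tg.png

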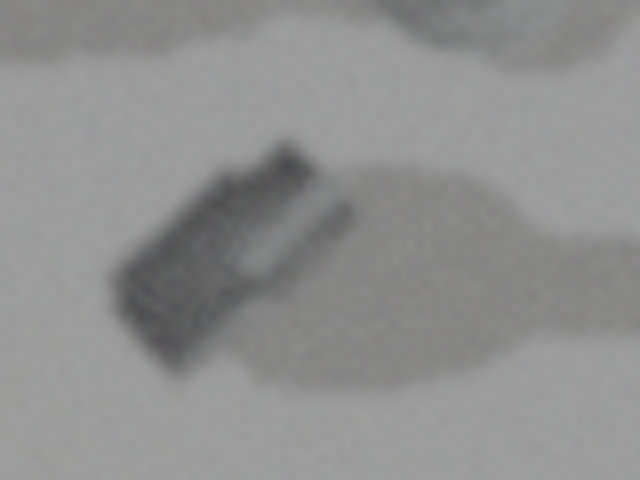

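View pics/a_ss.png

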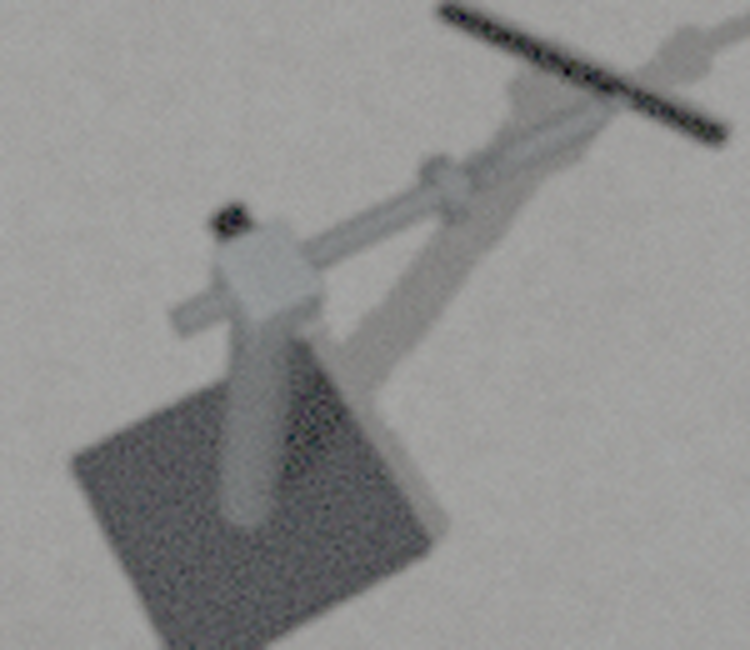

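View pics/a_ts.png

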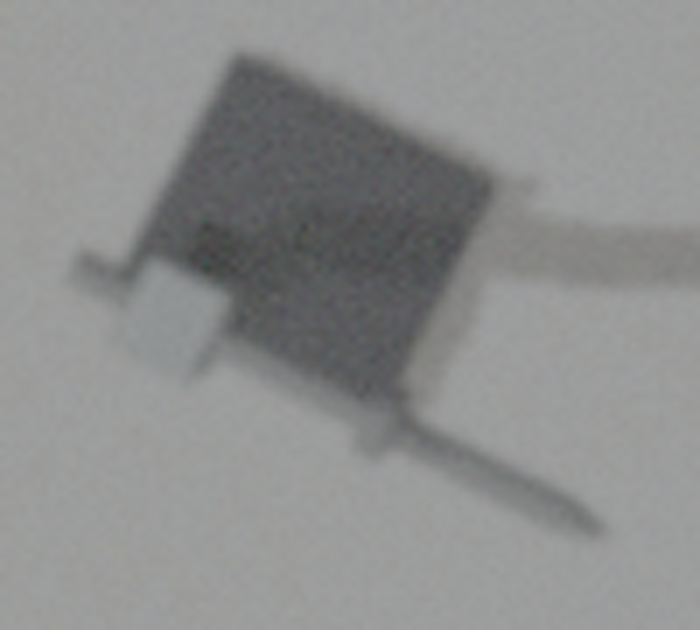

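```bash
cat > h.py <<'E'
import numpy as np
def load(n): return dict(np.load(n))
def cloud(d,x0,x1,y0,y1):
    v,u=np.mgrid[y0:y1,x0:x1]; z=d["depth"][y0:y1,x0:x1]
    P=np.stack([(u-d["cx"])/d["fx"]*z,(v-d["cy"])/d["fy"]*z,z,np.ones_like(z)],-1)
    W=P@np.linalg.inv(d["camera_from_world"]).T
    return W[...,:3],z>0,u,v
def proj(d,p):
    c=d["camera_from_world"]@np.append(p,1); return d["fx"]*c[0]/c[2]+d["cx"],d["fy"]*c[1]/c[2]+d["cy"]
def atz(d,u,v,z):
    M=np.linalg.inv(d["camera_from_world"]); o=M[:3,3]; w=M[:3,:3]@np.array([(u-d["cx"])/d["fx"],(v-d["cy"])/d["fy"],1]); 
    return o+w*(z-o[2])/w[2]
E
python3 - <<'E'
from h import *
S=load("side0.npz");T=load("top0.npz")
for d in(S,T): print(np.linalg.inv(d["camera_from_world"])[:3,3])
for nm,d,b in(("side",S,(290,325,160,230)),("top",T,(325,370,180,220))):
    W,m,u,v=cloud(d,*b)
    W=W[m]; 
    for lo,hi in((.004,.02),(.02,.06),(.06,.08),(.1,.14),(.14,.16)):
        s=W[(W[:,2]>lo)&(W[:,2]<hi)&(abs(W[:,0]-np.median(W[W[:,2]>.02][:,0]))<.08)]
        if len(s)>5:print(nm,lo,len(s),np.round(s.mean(0),4),"min",np.round(s.min(0),3),"max",np.round(s.max(0),3))
# stand
print("top plate top corners")
for p in((236,52),(495,188),(395,395)): print(atz(T,140+p[0]/7,255+p[1]/7,.012))
for p in((72,460),(435,545),(300,345)): print("s",atz(S,240+p[0]/5,290+p[1]/5,.012))
print("hook top tip",atz(T,140+603/7,255+530/7,.17),"rear",atz(T,140+78/7,255+265/7,.17), "block",atz(T,140+170/7,255+318/7,.177))
print("hook side rear",atz(S,240+175/5,290+320/5,.17),"collar",atz(S,240+445/5,290+185/5,.17),"tip",atz(S,240+615/5,290+100/5,.17),"block",atz(S,240+268/5,290+265/5,.177))
print("top collar",atz(T,140+385/7,255+420/7,.17))
E
```

```text
[0.28687967 0.51401402 0.82455213]
[ 0.58112663 -0.02446685  1.00550006]
side 0.004 121 [ 0.6575 -0.2016  0.0102] min [ 0.615 -0.367  0.004] max [ 0.714 -0.162  0.02 ]
side 0.02 256 [ 0.6373 -0.1819  0.0424] min [ 0.608 -0.293  0.02 ] max [ 0.715 -0.156  0.06 ]
side 0.06 202 [ 0.635  -0.1831  0.0704] min [ 0.612 -0.216  0.06 ] max [ 0.666 -0.163  0.079]
side 0.1 98 [ 0.64   -0.1841  0.121 ] min [ 0.63  -0.202  0.1  ] max [ 0.658 -0.175  0.14 ]
side 0.14 49 [ 0.6432 -0.1895  0.1452] min [ 0.632 -0.208  0.141] max [ 0.656 -0.176  0.148]
top 0.004 63 [ 0.6564 -0.1875  0.0073] min [ 0.607 -0.247  0.004] max [ 0.696 -0.143  0.012]
top 0.02 97 [ 0.6353 -0.1771  0.048 ] min [ 0.61  -0.227  0.02 ] max [ 0.675 -0.158  0.06 ]
top 0.06 250 [ 0.6397 -0.1893  0.0705] min [ 0.614 -0.223  0.06 ] max [ 0.672 -0.164  0.079]
top 0.1 33 [ 0.6435 -0.1856  0.1226] min [ 0.631 -0.201  0.105] max [ 0.659 -0.176  0.139]
top 0.14 69 [ 0.6449 -0.1912  0.1461] min [ 0.631 -0.206  0.142] max [ 0.658 -0.177  0.149]
top plate top corners
[0.51217865 0.21692374 0.012     ]
[0.46463079 0.13105048 0.012     ]
[0.39708174 0.16544063 0.012     ]
s [0.51044502 0.22110833 0.012     ]
s [0.38712241 0.17578814 0.012     ]
s [0.46543294 0.1378946  0.012     ]
hook top tip [0.3874035  0.07772954 0.17      ] rear [0.46486282 0.22343308 0.17      ] block [0.45054011 0.19599963 0.177     ]
hook side rear [0.46629471 0.22509758 0.17      ] collar [0.42075305 0.1391893  0.17      ] tip [0.38980257 0.08080532 0.17      ] block [0.45081882 0.19738338 0.177     ]
top collar [0.41950591 0.13813524 0.17      ]
```

Run:
```python
from h import *
import cv2
S=load("side0.npz");T=load("top0.npz")
A=[]
for nm,d,b in(("side",S,(290,325,160,230)),("top",T,(325,370,180,220))):
    W,m,u,v=cloud(d,*b); W=W[m]; W=W[np.hypot(W[:,0]-.642,W[:,1]+.187)<.06]
    s=W[(W[:,2]>.142)]; c=s.mean(0); e=np.linalg.eigh(np.cov(s[:,:2].T)); w=e[1][:,1]; w*=np.sign(w[0]); 
    print(nm,c,np.degrees(np.arctan2(w[1],w[0])),np.sqrt(e[0]))
    # min-area rect of the strap
    print(cv2.minAreaRect((s[:,:2]*1000).astype(np.float32)))
    A.append((nm,W))
w=np.array([.7,-.7]); 
for nm,W in A:
  for th in(-45,-50):
    w=np.array([np.cos(np.radians(th)),np.sin(np.radians(th))]); n=np.array([-w[1],w[0]])
    q=(W[:,:2]-[.644,-.1905])
    a=q@w;b=q@n
    for lo,hi in((.005,.01),(.012,.03),(.03,.05),(.05,.07),(.07,.08),(.1,.13),(.14,.15)):
        k=(W[:,2]>lo)&(W[:,2]<hi); 
        if k.sum()>5:print(nm,th,lo,k.sum(),"w",np.round(np.percentile(a[k],[2,50,98])*1000,1),"n",np.round(np.percentile(b[k],[2,10,50,90,98])*1000,1))
```

```text
side [ 0.64291647 -0.18966733  0.14552796] -49.10249462685203 [0.0024505 0.0109635]
((644.7030029296875, -192.1568603515625), (7.6636786460876465, 37.66712951660156), 40.019569396972656)
top [ 0.64524254 -0.19163426  0.14625133] -47.694605629303645 [0.00242619 0.00973212]
((644.6632080078125, -191.0713653564453), (7.628174304962158, 33.48067092895508), 43.04633712768555)
side -45 0.005 67 w [-27.  -18.1  23. ] n [-15.2 -11.2  11.1  15.9  16.8]
side -45 0.012 47 w [-32.9 -22.1  29.1] n [-14.1  -9.   10.1  12.2  12.7]
side -45 0.03 118 w [-36.3 -33.1  33.4] n [-15.4 -11.6   7.1  12.5  13. ]
side -45 0.05 169 w [-34.1 -25.7  24.4] n [-16.7 -13.8   1.7  11.5  12.7]
side -45 0.07 119 w [-21.1  -8.9  19.1] n [-17.7 -16.    1.7  10.2  11.5]
side -45 0.1 71 w [-17.7 -12.7  16.1] n [-3.9 -2.2  2.5  3.9  4.1]
side -45 0.14 49 w [-16.9  -2.2  18.9] n [-4.7 -3.5  0.2  3.3  3.7]
side -50 0.005 67 w [-26.4 -18.4  22. ] n [-17.2 -13.   10.9  15.7  16.4]
side -50 0.012 47 w [-32.7 -23.1  28.2] n [-16.9 -11.5  10.5  12.   12.3]
side -50 0.03 118 w [-36.7 -32.8  32.4] n [-18.1 -14.7   4.1  12.   12.5]
[... 555 characters left out ...]
9  13.4]
top -45 0.07 149 w [-19.2  -2.   19.4] n [-17.7 -15.8  -1.5  10.7  12.7]
top -45 0.1 20 w [-15.9 -10.   18.2] n [-2.4 -0.6  3.6  4.9  5.1]
top -45 0.14 69 w [-15.4   1.5  17.5] n [-4.1 -3.4  0.3  3.6  3.9]
top -50 0.005 41 w [-35.2  -1.6  24.8] n [ 8.5 12.6 15.6 17.8 33.3]
top -50 0.012 6 w [-27.9 -19.1 -10.7] n [11.3 11.4 11.5 11.8 11.9]
top -50 0.03 34 w [-34.5 -32.5  29.6] n [-17.4 -13.5   6.   13.3  13.5]
top -50 0.05 158 w [-32.3 -21.6  33. ] n [-17.8 -15.2  -0.3  11.8  13.1]
top -50 0.07 149 w [-18.9  -1.9  19.9] n [-17.1 -15.7  -3.2  10.6  11.8]
top -50 0.1 20 w [-15.9 -10.4  17.8] n [-3.7 -1.9  4.   4.8  4.9]
top -50 0.14 69 w [-15.5   1.5  17.6] n [-3.7 -3.   0.3  3.4  4.5]
```

Run:
```python
import cv2,numpy as np
i=cv2.imread("pics/side0.png")[130:240,220:330]
i=np.clip(255*(i/255.)**0.4,0,255).astype(np.uint8)
cv2.imwrite("pics/b_sg.png",cv2.resize(i,None,fx=5.4,fy=5.4,interpolation=cv2.INTER_CUBIC))
```

```text
(no output)
```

View pics/b_sg.png

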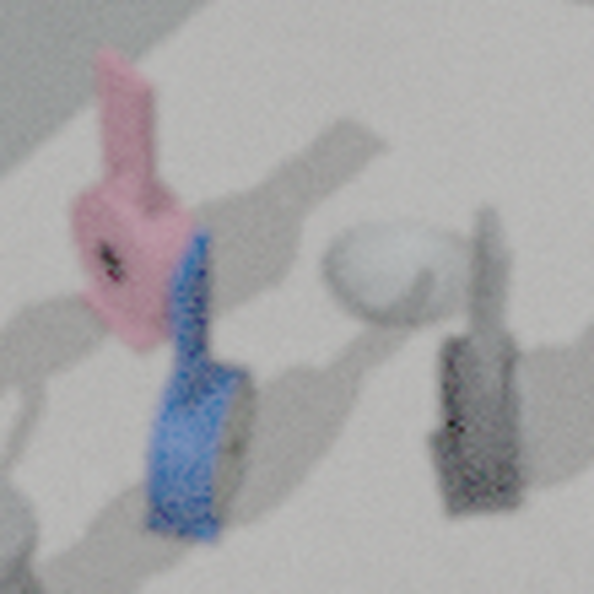

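Run:
```python
from h import *
S=load("side0.npz");T=load("top0.npz")
d0=np.array([-.4695,-.883]); n0=np.array([.883,-.4695]); o=np.array([.4507,.1967])
for nm,d,b in(("side",S,(265,380,290,380)),("top",T,(145,240,285,340))):
    W,m,u,v=cloud(d,*b); W=W[m]; W=W[(W[:,2]>.155)&(W[:,2]<.19)]
    q=W[:,:2]-o; a=q@d0; l=q@n0; k=abs(l)<.025; a=a[k];l=l[k];z=W[k,2]
    for lo in np.arange(-.06,.15,.015):
        s=(a>lo)&(a<lo+.015)
        if s.sum()>3: print(nm,round(lo,3),s.sum(),"l",np.round(np.percentile(l[s],[5,50,95])*1000,1),"z",np.round(np.percentile(z[s],[5,50,95])*1000,1))
    s=(abs(l)<.01); print("a range",a[s].min(),a[s].max())
    p=(a>.015)&(a<.13)&(z>.166); print(np.polyfit(a[p],l[p],1), l[(a>.015)].size)
```

```text
side -0.045 21 l [-5.4 -1.6  3.6] z [164.7 171.9 175.4]
side -0.03 65 l [-5.2 -2.1  3.2] z [170.1 173.6 175.6]
side -0.015 272 l [-14.6  -2.9  21.3] z [160.1 175.3 178.1]
side 0.0 185 l [-14.3  -3.1  18.9] z [161.2 175.7 178.2]
side 0.015 62 l [-5.4 -2.3  2.9] z [170.3 173.7 175.8]
side 0.03 59 l [-5.2 -2.   3.4] z [170.  173.7 175.4]
side 0.045 64 l [-6.  -2.5  2.3] z [168.7 173.6 176.2]
side 0.06 116 l [-10.6  -3.4   7.5] z [165.7 176.6 181.3]
side 0.075 54 l [-5.1 -3.2  1.9] z [169.8 174.8 178.8]
side 0.09 53 l [-5.  -2.   2.4] z [169.3 172.9 174.9]
side 0.105 54 l [-5.6 -2.4  2.2] z [170.1 173.8 175.8]
side 0.12 35 l [-4.8 -1.6  1.5] z [168.6 173.1 175.5]
a range -0.03289578036475497 0.135006451690385
[-0.00215428 -0.00200605] 498
top -0.045 8 l [-4.1 -0.2  3.1] z [171.2 173.  175.7]
top -0.03 41 l [-3.6  1.1  5. ] z [170.8 173.9 175.6]
top -0.015 130 l [-11.8   3.6  21.3] z [172.  176.3 178.8]
top 0.0 140 l [-11.9   4.5  21.9] z [166.4 175.2 178.3]
top 0.015 42 l [-3.9  1.3  4.8] z [170.1 173.3 175.5]
top 0.03 40 l [-3.5  1.4  5. ] z [170.  174.3 176.3]
top 0.045 35 l [-3.   1.1  4.2] z [171.3 173.8 176.6]
top 0.06 69 l [-7.2  1.7  9.9] z [170.7 177.8 181.9]
top 0.075 42 l [-3.2  1.1  4.9] z [171.2 174.9 179.7]
top 0.09 41 l [-4.2  0.7  4.3] z [170.6 173.4 176.5]
top 0.105 42 l [-4.   1.2  4.8] z [170.3 173.8 177.2]
top 0.12 29 l [-3.   0.6  4.1] z [170.2 172.6 174.6]
a range -0.03278270686326971 0.1347675169519951
[-0.00524031  0.00142183] 340
```

```bash
cat >> h.py <<'E'
def quat(phi_deg):
    a=np.radians((phi_deg+90)/2); return [float(np.cos(a)),float(np.sin(a)),0.,0.]
D=np.array([-.4695,-.883]); D=D/np.linalg.norm(D); O=np.array([.4507,.1967])
E
python3 - <<'E'
from cell import r, optics
from h import *
import cv2
q=quat(43.5); c=np.array([.644,-.1907])
for z in(.25,.128): print(r.inverse_kinematics([*c,z],q))
print(r.inverse_kinematics([*(O+D*.18),.21],quat(61.8)))
r.set_gripper(.6,20)
r.move_to([*c,.22],q)
print(r.current_t(),r.current_contact_force())
r.move_linear([*c,.128],vel=.1)
for n in("side","top"):
    d=optics.get_image(n); np.savez(f"{n}1.npz",**d)
    i=d["pixels"][:,:,::-1]; i=(255*(i/255.)**.55).astype(np.uint8)
    i=i[130:240,240:380] if n=="side" else i[150:240,290:410]
    cv2.imwrite(f"pics/c_{n}.png",cv2.resize(i,None,fx=5,fy=5,interpolation=2))
print(r.current_t(),r.current_contact_force(),r.current_tool_pos())
E
```

```text
[-3.57180321e-01  5.77951906e-01  1.30690141e+00 -4.44089210e-16
  1.25673934e+00 -1.11639855e+00]
[-3.57180321e-01  7.03148093e-01  1.40629519e+00 -4.44089210e-16
  1.03214937e+00 -1.11639855e+00]
[-2.38728427e-02  7.44394053e-02  2.12919941e+00 -4.44089210e-16
  9.37953838e-01 -1.10248632e+00]
3.425 [ 0.02097825  0.05496581 -0.84332061]
4.5917 [-0.85332008 -0.79217686  0.40793226] [ 0.64433065 -0.19082286  0.12879612]
```

View pics/c_side.png

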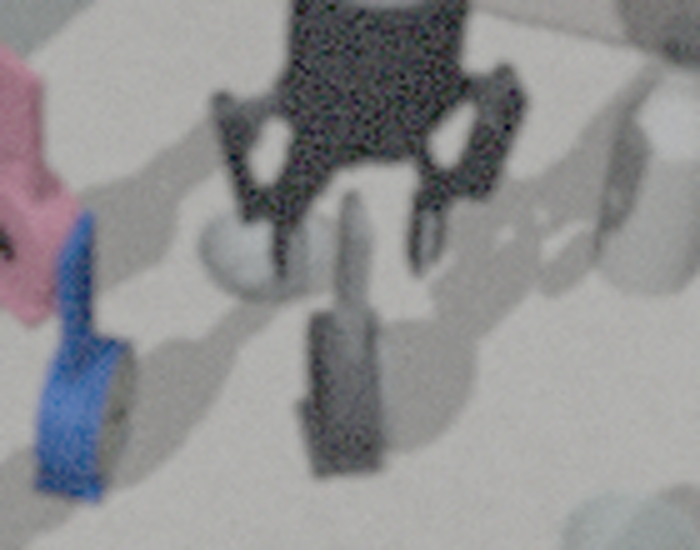

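View pics/c_top.png

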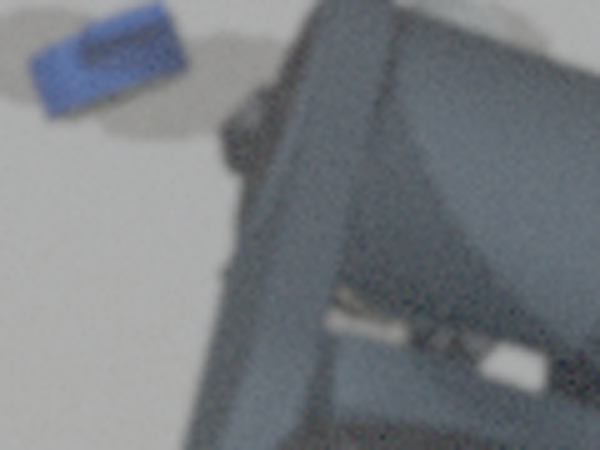

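Run:
```python
from cell import r, optics
from h import *
import cv2
r.set_gripper(0.,40); print("open",r.current_opening(),r.current_contact_force(), r.current_tool_pos())
p=r.current_tool_pos()
r.move_linear([p[0],p[1],.26],vel=.08); print(r.current_contact_force(),r.current_torque(),r.current_t())
t=O+D*.174
r.move_linear([*t,.26],quat(61.8),vel=.12); 
r.move_linear([*t,.212],vel=.08); r.sleep(.2)
for n in("side","top"):
    d=optics.get_image(n); np.savez(f"{n}2.npz",**d)
    i=d["pixels"][:,:,::-1]; i=(255*(i/255.)**.55).astype(np.uint8)
    i=i[230:390,240:440] if n=="side" else i[220:350,130:330]
    cv2.imwrite(f"pics/d_{n}.png",cv2.resize(i,None,fx=4,fy=4,interpolation=2))
print(r.current_t(),r.current_contact_force(),r.current_torque(),r.current_tool_pos())
```

```text
open 0.09276689579417316 [-0.0770658  -0.18378813  0.95136593] [ 0.64409616 -0.19069495  0.12816417]
[ 0.26958558  0.08540264 -2.05800524] [ 0.02282078 -0.02464515 -0.01311996] 6.85
11.0583 [-1.51008045  0.34231897 -2.7033802 ] [-0.00153574 -0.01698786 -0.03476882] [0.36914384 0.04305494 0.21225774]
```

View pics/d_side.png

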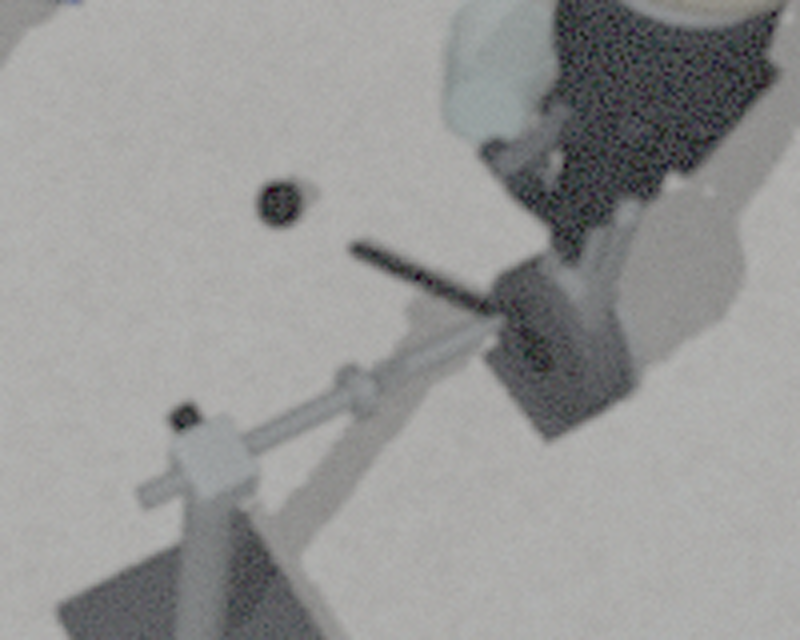

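View pics/d_top.png

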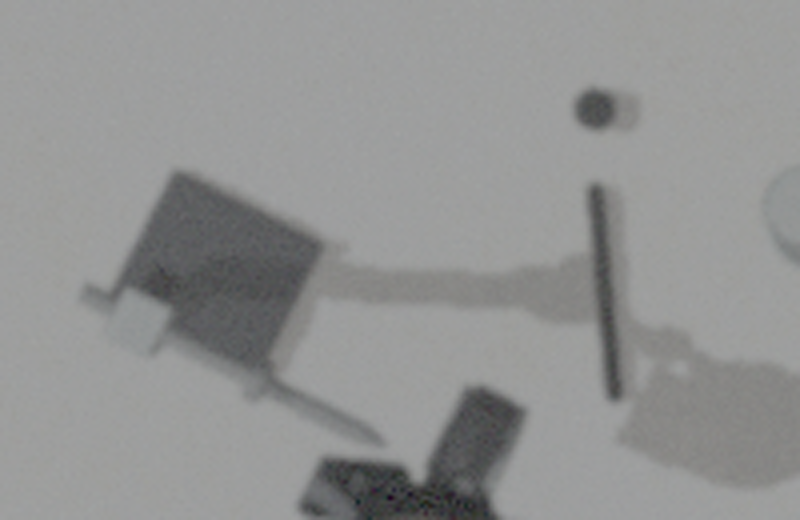

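```bash
cat > ov.py <<'E'
from h import *
import cv2,sys
def ov(f,out,G,footz,yaw,s=8,box=(345,265,410,345)):
    d=load(f); i=d["pixels"][:,:,::-1]; i=(255*(i/255.)**.5).astype(np.uint8)
    x0,y0,x1,y1=box; I=cv2.resize(i[y0:y1,x0:x1],None,fx=s,fy=s,interpolation=2)
    c,sn=np.cos(np.radians(yaw)),np.sin(np.radians(yaw))
    def P(x,y,z):
        u,v=proj(d,[G[0]+c*x-sn*y,G[1]+sn*x+c*y,footz+z]); return (int((u-x0+.5)*s),int((v-y0+.5)*s))
    def poly(pts,col): cv2.polylines(I,[np.array([P(*p) for p in pts],np.int32)],True,col,1)
    f_=.001
    poly([(-.017,y,.0) for y in(-.025,.025)]+[(.017,y,.0) for y in(.025,-.025)],(0,255,0))
    a=np.radians(np.arange(0,360,10))
    poly([(-.013,.036*np.cos(t),.04+.036*np.sin(t)) for t in a],(0,0,255))
    poly([(.019,.036*np.cos(t),.04+.036*np.sin(t)) for t in a],(255,0,255))
    poly([(-.013,.006*np.cos(t),.04+.006*np.sin(t)) for t in a],(0,255,255))
    poly([(-.004,-.017,.076),(-.004,-.017,.146),(-.004,.017,.146),(-.004,.017,.076)],(255,128,0))
    poly([(-.004,-.008,.08),(-.004,-.008,.094),(-.004,.008,.094),(-.004,.008,.08)],(255,255,0))
    def L(p,q,col):
        a_=proj(d,p);b_=proj(d,q); cv2.line(I,*[(int((w[0]-x0+.5)*s),int((w[1]-y0+.5)*s)) for w in(a_,b_)],col,1)
    L([*(O+D*.05),.17],[*(O+D*.134),.17],(0,200,0))
    cv2.imwrite(out,I)
E
python3 - <<'E'
from ov import *
ov("side2.npz","pics/e_side.png",[.3691,.0431],.084,-118.2,s=7)
ov("top2.npz","pics/e_top.png",[.3691,.0431],.084,-118.2,s=7,box=(180,290,280,360))
E
```

```text
(no output)
```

View pics/e_side.png

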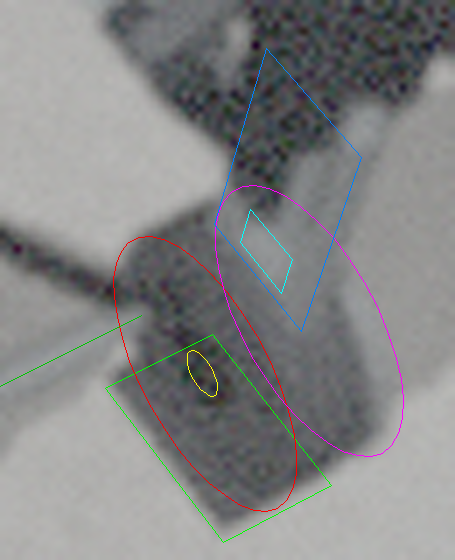

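View pics/e_top.png

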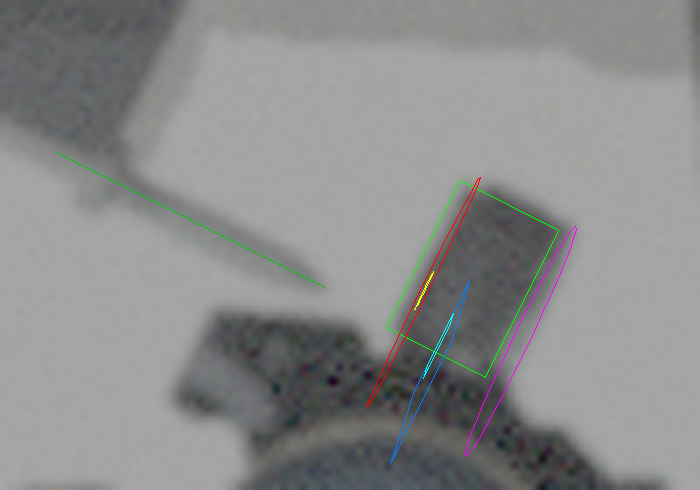

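Run:
```python
from h import *
y=np.array([-D[1],D[0]])
for nm,b in(("side",(350,410,285,345)),("top",(215,275,300,350))):
    d=load(nm+"2.npz"); W,m,u,v=cloud(d,*b); W=W[m]
    q=W[:,:2]-[.3691,.0431]; X=q@D; Y=q@y; Z=W[:,2]-.084
    k=(abs(X)<.04)&(abs(Y)<.05)&(Z>-.015)&(Z<.16); X,Y,Z=X[k]*1e3,Y[k]*1e3,Z[k]*1e3
    for lo in range(-10,150,10):
        s=(Z>lo)&(Z<lo+10)
        if s.sum()>4: print(nm,lo,s.sum(),"X",np.round(np.percentile(X[s],[3,15,50,85,97]),1),"Y",np.round(np.percentile(Y[s],[3,50,97]),1))
    print("zmin",np.percentile(Z,[0.5,2,5]))
```

```text
side 0 154 X [-17.4 -16.3 -14.3 -10.5   4.9] Y [-24.2  -3.8  24.1]
side 10 68 X [-12.6 -11.8 -11.3 -10.8 -10.3] Y [-24.9  -2.   23.9]
side 20 84 X [-12.5 -12.  -11.4 -10.6 -10.2] Y [-30.8  -4.7  30.9]
side 30 124 X [-13.1 -12.4 -11.4  -9.1  12.5] Y [-34.7 -10.7  32.9]
side 40 155 X [-12.8 -12.2 -11.1   3.7  15.5] Y [-35.2 -15.3  31.5]
side 50 185 X [-12.3 -11.7 -10.5   9.   16.2] Y [-33.2 -21.6  31.2]
side 60 245 X [-12.2 -11.5  -6.    9.1  16.9] Y [-28.5 -19.5  27. ]
side 70 213 X [-11.9 -10.7  -4.2   5.6  15.6] Y [-18.7  -4.6  17.3]
side 80 64 X [-8.3 -3.8 -2.9  0.3  3.4] Y [-16.4  -1.5  16. ]
side 90 39 X [-4.3 -3.8 -2.9  0.7  3.7] Y [-16.9 -13.1  16. ]
side 100 29 X [-9.5 -4.4 -2.9  2.1  3.7] Y [-16.7 -14.2  -6.7]
side 110 65 X [-16.7 -15.3  -9.1  -1.6   2.7] Y [-16.6  -9.9   5.6]
side 120 63 X [-17.3 -16.2  -8.9  -1.1   3. ] Y [-16.5 -10.4  -0.4]
side 130 58 X [-16.8 -14.8  -6.1  -0.8   2.6] Y [-16.6 -11.   -4.5]
side 140 33 X [-16.1 -13.9  -3.5  -0.    3.4] Y [-16.9 -12.8  -6.3]
zmin [1.10454425 4.07022157 7.24714792]
top 0 42 X [-16.1 -16.  -14.2 -12.3 -12.2] Y [-19.9   1.7  25.6]
top 10 12 X [-15.9 -15.2 -13.3 -12.3 -11.8] Y [-19.   10.8  26. ]
top 30 5 X [-5.9 -3.7  2.7 11.1 15.7] Y [36.4 36.8 37. ]
top 40 38 X [-12.6 -11.6  -1.   11.5  16.9] Y [ 1.6 35.8 37.2]
top 50 55 X [-12.2 -10.8   2.   13.6  17.5] Y [-1.4 32.6 35.3]
top 60 96 X [-10.6  -6.9   2.7  13.5  17.3] Y [18.  25.3 31.2]
top 70 126 X [-11.5  -8.8   7.5  15.8  17.9] Y [ 0.1 12.  21.8]
top 80 5 X [-34.7 -17.1  -0.5   2.7   3.6] Y [ 2.3 18.1 18.2]
top 90 7 X [-3.6 -3.5 -0.1  2.5  4. ] Y [13.1 17.9 18.8]
top 100 5 X [-3.  -2.1  1.   5.5  8.6] Y [11.3 18.  18.2]
top 110 22 X [-14.6  -9.3  -1.6   9.2  14.4] Y [ 7.4 11.6 18.6]
top 120 23 X [-15.6 -11.1  -3.5   8.   13.3] Y [ 7.2 11.6 18.3]
top 130 15 X [-8.9 -6.1 -0.7  6.7  9.7] Y [11.  11.5 18.3]
top 140 21 X [-17.9  -7.3  -1.    2.2   3.8] Y [ 7.4 15.8 18.5]
zmin [5.12007857 6.32569721 7.69723444]
```

Run:
```python
from h import *
y=np.array([-D[1],D[0]])
d=load("side2.npz"); W,m,u,v=cloud(d,350,410,285,345)
q=W[...,:2]-[.3691,.0431]; X=q@D*1e3; Y=q@y*1e3; Z=(W[...,2]-.084)*1e3
k=m&(X<-14)&(X>-20)&(abs(Y)<23)&(Z<30)&(Z>-15); print("foot Z",np.percentile(Z[k],[2,10,50,90,98]),k.sum())
k=m&(X<-9)&(X>-14)&(abs(Y)<37)&(Z>9)&(Z<80)
A=np.c_[Z[k],Y[k],np.ones(k.sum())]; print("plane X=",np.linalg.lstsq(A,X[k],rcond=None)[0])
yy,zz=Y[k],Z[k]
for s in (-1,1):
  print([ (z0,round(float(np.percentile((s*yy)[(zz>z0)&(zz<z0+6)],97)),1)) for z0 in range(12,66,6)])
print("top of case edge", [round(float(np.percentile(zz[abs(yy-c)<3],98)),1) for c in(-18,-12,12,18)])
i,j=315-285,374-350; print("disc",X[i,j],Y[i,j],Z[i,j], d["pixels"][313:319,371:378].mean(-1).astype(int))
k=m&(X>-6)&(X<-1)&(abs(Y)<17)&(Z>82)&(Z<105); A=np.c_[Y[k],np.ones(k.sum())];print("strap yaw",np.linalg.lstsq(A,X[k],rcond=None)[0],k.sum())
```

```text
foot Z [0.34117128 1.72405413 6.97533959 9.20958013 9.69918063] 77
plane X= [ 8.40773429e-03  1.68469923e-03 -1.16988730e+01]
[(12, 23.0), (18, 27.0), (24, 30.0), (30, 32.7), (36, 32.7), (42, 33.6), (48, 31.9), (54, 29.7), (60, 28.5)]
[(12, 23.2), (18, 23.8), (24, 31.0), (30, 33.6), (36, 31.3), (42, 32.8), (48, 30.5), (54, 30.2), (60, 25.3)]
top of case edge [71.6, 74.0, 74.6, 72.3]
disc -12.811623216758289 0.7134588261975047 47.8881349901243 [[14 18 15 22 36 35 32]
 [ 8 15 15 24 15 25 31]
 [20 19 12 13 11 24 21]
 [22 23 12 23 28 22 21]
 [17 10 17 17 14 21 34]
 [ 9 12 15 25 25 18 24]]
strap yaw [ 2.41791184e-03 -3.14904162e+00] 71
```

```bash
cat >> h.py <<'E'
def F(r,n=6):
    f=[]
    for _ in range(n): f.append(r.current_contact_force()); r.sleep(.02)
    return np.mean(f,0)
Yv=np.array([-D[1],D[0]])
def dec(f): return np.round([f[:2]@D,f[:2]@Yv,f[2]],2)
E
python3 - <<'E'
from cell import r
from h import *
z=.2112
a=.174
r.move_linear([*(O+D*a),z],vel=.05); f0=F(r,15); print("base",dec(f0),r.current_t()); np.save("f0.npy",f0)
while a>.1001:
    a-=.005 if a>.12 else .004
    r.move_linear([*(O+D*a),z],vel=.04); f=F(r)-f0
    print(round(a,4),dec(f),np.round(r.current_tool_pos()[2],4))
    if np.linalg.norm(f)>3.5: break
print(r.current_t())
E
```

```text
base [ 0.06 -0.22 -2.41] 11.5583
0.169 [-0.06  0.1  -0.36] 0.2112
0.164 [-0.1   0.3  -0.28] 0.2112
0.159 [ 0.1   0.27 -0.01] 0.2112
0.154 [-0.08  0.13  0.21] 0.2112
0.149 [-0.04 -0.03 -0.56] 0.2111
0.144 [ 0.12  0.37 -0.41] 0.2112
0.139 [-0.15  0.18 -0.56] 0.2112
0.134 [ 0.02 -0.22 -0.14] 0.2112
0.129 [ 0.1   0.43 -0.47] 0.2112
0.124 [-0.13  0.02 -0.23] 0.2112
0.119 [-0.11  0.44 -0.01] 0.2112
0.115 [ 0.26  0.48 -0.08] 0.2112
0.111 [-0.05  0.08  0.13] 0.2112
0.107 [ 0.06  0.33 -0.07] 0.2112
0.103 [0.16 0.19 0.13] 0.2112
0.099 [0.18 0.36 0.13] 0.2112
17.4333
```

Run:
```python
from cell import r, optics
from h import *
import cv2
f0=np.load("f0.npy"); a=.099; z=.2112
P=lambda z,l=0:[*(O+D*a+Yv*l),z]
while z>.2075:
    z-=.0005; r.move_linear(P(z),vel=.02); f=F(r)-f0; print(round(z,4),dec(f))
    if f[2]>1.5: break
zc=z; z+=.001; r.move_linear(P(z),vel=.02)
for s in(1,-1):
    l=0
    while abs(l)<.0035:
        l+=s*.0007; r.move_linear(P(z,l),vel=.03); f=F(r,5)-f0
        if abs(f[:2]@Yv)>1.8: break
    print("lat",round(l,4),dec(f))
    r.move_linear(P(z),vel=.04)
print(zc,r.current_t())
for n in("side","top"):
    d=optics.get_image(n); np.savez(f"{n}3.npz",**d)
i=load("side3.npz")["pixels"][:,:,::-1]; i=(255*(i/255.)**.5).astype(np.uint8)[270:390,270:400]
cv2.imwrite("pics/f_side.png",cv2.resize(i,None,fx=5,fy=5,interpolation=2))
```

```text
0.2107 [-0.17 -0.02 -0.17]
0.2102 [ 0.03 -0.01 -0.04]
0.2097 [ 0.06  0.16 -0.06]
0.2092 [-0.11  0.52  0.07]
0.2087 [ 0.62 -0.41  3.42]
lat 0.0028 [-1.1  -5.32  0.68]
lat -0.0035 [-0.08  0.07 -0.01]
0.2087 22.9333
```

View pics/f_side.png

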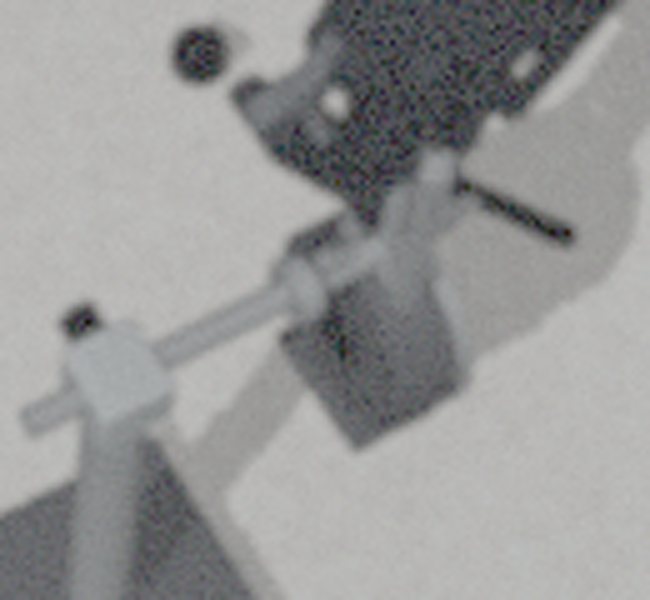

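Run:
```python
from cell import r, optics
from h import *
f0=np.load("f0.npy"); a=.099; z=.2096; l=-.0006
P=lambda:[*(O+D*a+Yv*l),z]
r.move_linear(P(),vel=.03)
while a>.0625:
    a-=.0025 if a>.09 else .001 if a>.0735 else .0004
    r.move_linear(P(),vel=.03); f=F(r,4)-f0; print(round(a,4),dec(f))
    if f[:2]@D>7 or np.linalg.norm(f)>9: break
print(r.current_t(),r.current_tool_pos())
for n in("side","top"):
    d=optics.get_image(n); np.savez(f"{n}4.npz",**d)
```

```text
0.0965 [-0.4   0.22 -0.33]
0.094 [-0.4   0.49  0.11]
0.0915 [ 0.22  0.18 -0.58]
0.089 [ 0.07  0.62 -0.18]
0.088 [ 0.01  0.56 -0.34]
0.087 [ 0.21 -0.06  0.73]
0.086 [-0.16  0.38  0.79]
0.085 [0.18 0.23 0.72]
0.084 [0.35 0.48 0.84]
0.083 [0.34 0.15 0.85]
0.082 [0.1  0.09 1.08]
0.081 [ 0.55 -0.16  1.6 ]
0.08 [ 0.02 -0.09  1.38]
0.079 [0.64 0.38 1.74]
0.078 [3.63 0.66 1.7 ]
0.077 [ 0.75 -0.12  1.85]
0.076 [-0.7   0.52  1.44]
0.075 [-0.62  0.15  1.86]
0.074 [-0.26 -0.    2.27]
0.073 [-0.12  0.26  2.13]
0.0726 [0.6  0.65 2.27]
0.0722 [0.38 0.11 1.27]
0.0718 [ 0.21 -0.28  1.79]
0.0714 [1.54 0.35 2.21]
0.071 [2.28 0.4  2.44]
0.0706 [2.24 0.4  1.98]
0.0702 [2.1  0.41 1.86]
0.0698 [2.69 0.39 2.34]
0.0694 [ 3.21 -0.43  2.38]
0.069 [3.42 0.26 2.75]
0.0686 [ 3.28 -0.03  1.98]
0.0682 [3.97 0.2  1.63]
0.0678 [1.24 0.17 0.73]
0.0674 [3.28 0.59 0.34]
0.067 [4.36 0.12 0.67]
0.0666 [ 4.4   0.14 -0.28]
0.0662 [ 4.87 -0.2  -0.22]
0.0658 [ 4.8   0.29 -0.17]
0.0654 [ 5.06 -0.04  0.22]
0.065 [7.14 0.12 0.83]
35.95 [0.4194748  0.13932708 0.20956579]
```

Run:
```python
from cell import r, optics
from h import *
f0=np.load("f0.npy"); a=.065; z=.2096; l=-.0006
P=lambda:[*(O+D*a+Yv*l),z]
while a<.0688:
    a+=.0004; r.move_linear(P(),vel=.03); f=F(r,6)-f0; print(round(a,4),dec(f))
    if f[:2]@D<-1.5: break
while z>.2083:
    z-=.0003; r.move_linear(P(),vel=.02); f=F(r,5)-f0; print(round(z,4),dec(f))
    if f[2]>1.: break
print(r.current_t())
```

```text
0.0654 [ 4.88  0.34 -0.35]
0.0658 [4.68 0.22 0.01]
0.0662 [ 4.65 -0.15 -0.69]
0.0666 [ 4.79 -0.18 -0.9 ]
0.067 [ 4.65 -0.38 -0.76]
0.0674 [ 4.02 -0.21 -0.8 ]
0.0678 [ 1.52 -0.42 -1.2 ]
0.0682 [-3.26 -1.31 -2.04]
0.2093 [-4.46 -2.08  0.94]
0.209 [-4.82 -1.3   1.18]
39.5167
```

Run:
```python
from cell import r, optics
from h import *
import cv2
f0=np.load("f0.npy"); l=-.0006
P=lambda a,z:[*(O+D*a+Yv*l),z]
r.move_linear(P(.0676,.209),vel=.02); print(dec(F(r)-f0))
r.set_gripper(.13); print(dec(F(r)-f0),r.current_opening())
r.set_gripper(.45); print(dec(F(r)-f0),r.current_opening())
r.move_linear(P(.0676,.30),vel=.08)
print(r.current_t())
r.move_linear([*(O+D*.0676+[-.02,-.16]),.33],vel=.15)
for n in("side","top"):
    d=optics.get_image(n); np.savez(f"{n}5.npz",**d)
    i=d["pixels"][:,:,::-1]; i=(255*(i/255.)**.5).astype(np.uint8)
    i=i[270:390,260:400] if n=="side" else i[250:360,140:260]
    cv2.imwrite(f"pics/g_{n}.png",cv2.resize(i,None,fx=5,fy=5,interpolation=2))
print(r.current_t())
```

```text
[-1.34  0.11  2.1 ]
[-0.21  0.15  2.7 ] 0.13017514717658932
[0.31 0.34 2.32] 0.4513255466118626
41.95
43.2917
```

View pics/g_side.png

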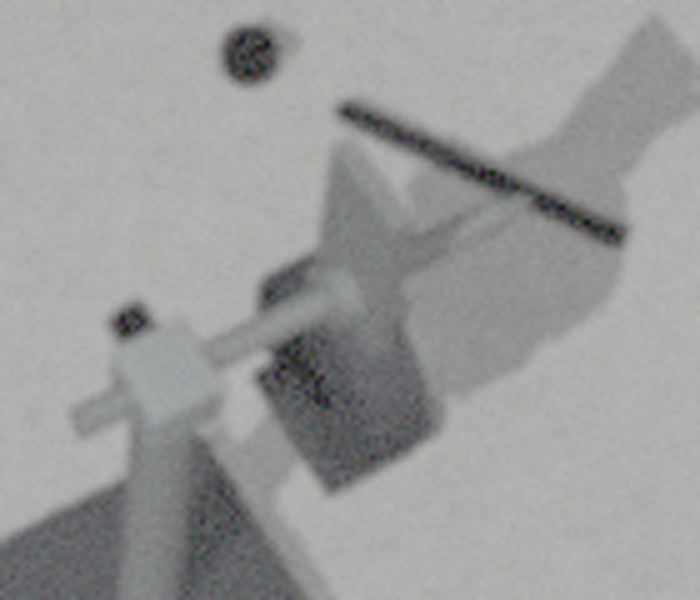

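View pics/g_top.png

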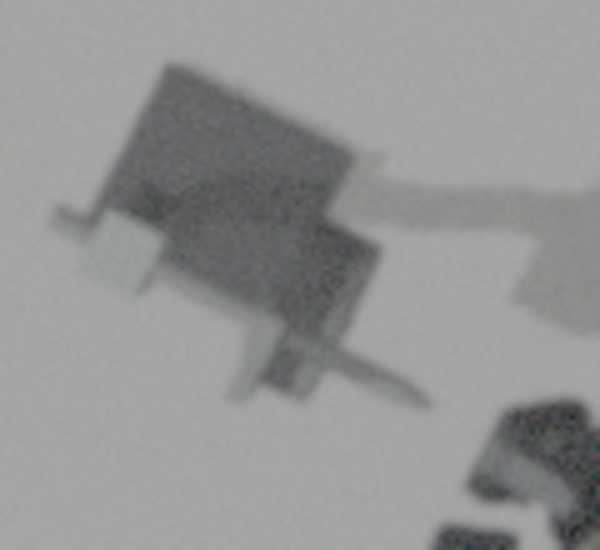

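Run:
```python
from h import *
for nm,b in(("side",(300,360,290,375)),("top",(175,225,285,335))):
    d=load(nm+"5.npz"); W,m,u,v=cloud(d,*b); W=W[m]
    q=W[:,:2]-O; X=q@D*1e3; Y=q@Yv*1e3; Z=W[:,2]*1e3
    k=(X>45)&(X<90)&(abs(Y)<40)&(Z>70); X,Y,Z=X[k],Y[k],Z[k]
    for lo,hi in((80,95),(100,120),(120,140),(185,200),(200,215),(215,235)):
        s=(Z>lo)&(Z<hi)
        if s.sum()>4: print(nm,lo,s.sum(),"X",np.round(np.percentile(X[s],[3,50,97]),1),"Y",np.round(np.percentile(Y[s],[3,50,97]),1))
    print(np.percentile(Z,[1,99]))
    s=(Z>185)&(X<75)&(X>58); print(np.polyfit(Z[s],X[s],1)); s=(X<57.5)&(X>50)&(Z>95)&(Z<150)
    if s.sum()>20: print(np.linalg.lstsq(np.c_[Z[s],Y[s],np.ones(s.sum())],X[s],rcond=None)[0])
```

```text
side 80 172 X [51.2 54.6 71.4] Y [-25.1  -4.   22.4]
side 100 145 X [55.3 56.6 79.7] Y [-35.7 -14.3  28.4]
side 120 298 X [55.3 57.4 84.5] Y [-35.5 -29.4  31.1]
side 185 96 X [63.5 64.5 71.2] Y [-17.1  -3.3  15.7]
side 200 105 X [63.6 64.5 70.7] Y [-17.3  -4.9  15.1]
side 215 186 X [63.8 66.  72.1] Y [-17.   -1.7  15.9]
[ 83.18981626 227.47191916]
[ 0.06499615 52.27491052]
[-2.19127374e-04 -1.23485604e-03  5.64719622e+01]
top 100 18 X [62.5 86.3 87. ] Y [-25.8  30.3  36.2]
top 120 93 X [57.7 76.7 87.6] Y [-31.7  32.7  36.1]
top 185 23 X [65.  72.  72.3] Y [-14.    9.6  17.9]
top 200 16 X [65.6 71.9 72.2] Y [-13.9  11.5  17.7]
top 215 100 X [64.5 68.6 72.1] Y [-14.7   2.2  17.7]
[107.67279543 228.14495097]
[-7.71986001e-02  8.59156576e+01]
```

```bash
python3 -c "
from cell import r
r.hand_in(); print(r.current_t())"
```

```text
the job is handed in; nothing more can be done
the job is handed in; nothing more can be done
```

The steel gauge is hanging on the hook, dial facing outward, and I handed the job in at about 43 s of the 67 s allowed. No verdict is reported.

- **Grip and threading:** I gripped the strap's solid upper part and threaded the eye over the hook without contact. I then felt for the bar: it touched at 3.4 N lowering the strap and about 5 N on one side.
- **Sliding home:** I slid the strap in over the keeper to the collar's hard stop, where the inward push read 7.1 N. That was the largest force I read.
- **Keeper check:** the vertical load on the strap dropped as the keeper snapped up. Pulling back outward, the strap then caught against the keeper face (about 4.8 N in the outward direction).
- **After release:** the depth images show the gauge plumb, with its back level to within a fraction of a degree. The strap sits about 68 mm from the post axis, which matches where the keeper caught it. The gripper is clear and no other item was touched.

**Limits:** the keeper itself is too small to see in the camera images, so its being up rests on those force readings and the strap's position. I read forces only between steps, so short peaks during a move could have been higher. In the images, the strap's narrow edge gave too few depth points for a plumb reading, so I relied on the case's flat back. The two cameras differ by 1–2 mm sideways.

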